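# Find the full insert box by weight and hold it up over the job

### The arm

A 7-joint arm with a two-finger parallel gripper is mounted at the origin on a cart in front of the work surface, level with it; the furniture and walls round the work are solid. World frame = base frame: x ahead of the robot, y to its left, z up, the work surface at z = 0. Lengths are in m, angles in rad, forces in N, time in s.
With the tool pointing down it reaches from about 0.35 to 0.9 m from the base axis. Payload 8.1 kg.
Tool frame: the origin (TCP) lies midway between the tips of the shut fingers; the grasp point (between the pads) lies 19 mm behind it; z points along the fingers, y is the line along which they close (so a half turn about z gives the same grasp; the last joint's range is limited). The gripper opens to 92 mm and grips with 3 to 60 N. Pads are 19 mm wide; open, the fingers measure 130 mm over their backs; the gripper's body (75 mm by 190 mm) begins 47 mm behind the grasp point.
Start: joints at [-0.103, 0.434, 0.025, 1.573, -0.012, 1.134, -0.075], TCP at [0.625, -0, 0.227] pointing down, gripper open.
Joint ranges: [-2.62, 2.62], [-0.44, 2.09], [-1.27, 1.32], [0.08, 2.57], [-1.32, 4.46], [0.12, 2], [-2.74, 2.74]. Speed limits (rad/s): [2.22, 2.22, 3.01, 3.01, 3.14, 3.14, 3.14].

### API

Orientations are given as a rotation vector (axis times angle).
In Python, from cell import arm gives the robot as it stands.
- The arm moves only by the tool carry_out, never from a script. Its arguments are lists of equal length, an entry for each row: "claw": the finger opening in cm, from 0 to 9.18; "delta_pos": the shift along the tool's x, y, z in cm, a list of three; "angular": the turn, a rotation vector about the tool's x, y, z in rad, a list of three. In form: {"claw": [claw, ...], "delta_pos": [[dx, dy, dz], ...], "angular": [[ax, ay, az], ...]}. A call has 1 to 20 rows; each row shifts and turns the commanded pose from where the row before left it, along the tool's axes as they then stand; what a row does not reach is not made up. A row lasts 1/10 s, in which the tool goes at most 50 mm and 8.59 degrees, less where a joint would pass 70% of its speed; a pose out of reach is approached as far as the arm can. A call with a gripper value outside its range is refused whole. The fingers move at their own pace and stop on an object; "force" is the grip in N (left out, the last holds). Time passes only in rows, so rows that do not move let the fingers close. It gives the time, the measured TCP pose, the force, the opening and the grip force at its end, in the units of the state.
- arm.observe(): the state, without advancing time (a new reading comes with each control period).
- arm.get_image(name): name is "scene" or "side" or "wrist"; returns a dict with "frame" (480x640x3 uint8, red, green, blue), "mtx" (3x3 intrinsics, pixels), "T" (4x4, takes a point from camera to world coordinates). Camera axes: x right, y down, z forward; pixel columns grow to the right and rows downward; lengths in m; the calibration is good to about 2 mm. A picture is of the moment at which its call begins. There is no depth.
- arm.sign_off(): hands the job in; it is judged then, once.
Trained networks look in a picture, given as the dict that the camera call returned (one of the last four; its "shot" number tells which), for a name from the list of things; names that differ only in an ending like _2 or _b are one class to them, and where a whole thing is asked for, a point or a joint stands for the part that bears it (a point fixed in the world has none). Each returns a list of dicts, best first, with "conf" (0 to 1); they miss things now and then, are a little off and sometimes report something else, mostly with a low value. They report only what shows in the picture. A call takes as long as a camera call.
- arm.look_for(label, picture): "centre" ([column, row] as shares, 0 to 1, of the picture: columns of its width, rows of its height, amid what is visible of it).
- arm.trace(label, picture): "region" (480x640 bool, what is visible of it) and "centre" ([column, row] as shares, 0 to 1, of the picture: columns of its width, rows of its height, amid what is visible of it).
- arm.place_of(label, picture): "centre" ([column, row] as shares, 0 to 1, of the picture: columns of its width, rows of its height: a listed point, or the origin of a listed thing).
The state is a dict: "clock": time; "joints": joint angles; "dq": joint speeds; "joint_efforts": joint torques, N m; "position": TCP position; "ee_rot": TCP orientation; "force": force on the tool from outside, world axes, zero at the start; "ft_torque": the same for the moment, N m; "width": opening from 0.0 (shut) to 1.0 (fully open); "gripper_force": force on a finger pad.
Only numpy, scipy, OpenCV 4.12 (cv2) and the standard library are available. Lean on these libraries where they do the work, as an engineer would, in place of code of your own. Each camera call takes 0.05 s, during which the arm holds its last target. There are 200 camera calls.

### The job

One of the two look-alike yellow insert boxes in the grey snap-in rack is full of cutter inserts and the other is nearly empty: pull each box up out of its spring catches in turn and judge by its weight which is heavier. Leave the lighter box standing in the shallow blue tray for refilling, let go of it, and finish while still holding the heavier box up, level and still, right above the bare aluminium blank with at least a hand's breadth of air between them. Leave the blank, the collet, the tool holder and the oil bottle where they stand.

Things in the scene. Friction and masses are not known exactly. Their poses are not given: they have to be found in the camera images.
- rack: grey plastic rack fixed to the bench, 56 (x) x 209 (y) x 30 mm high; origin centre of underside. Two bays at its y = -50 and +50 mm, floor 8 mm up; blocks 44 mm wide (x) close the bays' y ends, the x sides are free but for a lip 12 mm above the bench. Sprung white noses catch ribs on the box ends: a straight pull up of about 8 to 16 N, weight included, snaps a box out; free after 25 mm
- box_a: closed yellow plastic box, 42 (x) x 66 (y) x 34 mm high, white label with red stripe on top, 2.5 mm ribs on its short ends; origin centre of underside. Starts in either rack bay, axes parallel to the rack's. Grip the plain long sides (42 mm apart), about 27 mm above the underside so that fingertips clear the lips. Full 0.38 to 0.52 kg, nearly empty 0.10 to 0.14 kg; which is full varies
- box_b: the second closed yellow plastic box, the same in size and look as box_a and described by the same words
- tray: shallow blue steel tray fixed to the bench, 190 (x) x 130 (y) mm, rim 6 mm high, inner floor 3 mm above its origin (centre of underside); wire handles at its +x and -x ends. Takes both boxes side by side with finger room, at x = -40 and +40 mm, the boxes' y along the tray's y
- blank: bare sawn aluminium blank, 50 (x) x 82 (y) x 30 mm high, loose on the bench between rack and tray; origin at the centre of its underside, z up
- holder: bystander: steel tool holder with an end mill, 42 mm across, 89 mm high, standing loose at the back of the work; origin at the centre of its underside
- oil: bystander: white oil bottle with a red nozzle, 47 mm across, 150 mm high, standing loose at the back; origin at the centre of its underside
- collet: bystander: small steel spring collet, 22 mm across, 32 mm high, standing loose at the back; origin at the centre of its underside

How it is judged:
On the way, in this order (a step that is already met when the one before it is completed fails the run):
1. a first box has been pulled out of the rack and is held up (((height (world z) of box_a above 0.09 m and contact force between box_a and the fingers above 0.5 N) or (height (world z) of box_b above 0.09 m and contact force between box_b and the fingers above 0.5 N))), for 0.2 s.
2. both boxes are out of the rack and one of them is held up ((z of box_a in the frame of rack above 0.05 m or horizontal distance between box_a and rack above 0.14 m) and (z of box_b in the frame of rack above 0.05 m or horizontal distance between box_b and rack above 0.14 m) and ((height (world z) of box_a above 0.09 m and contact force between box_a and the fingers above 0.5 N) or (height (world z) of box_b above 0.09 m and contact force between box_b and the fingers above 0.5 N))), for 0.2 s.
At the end, for the whole second after the job is handed in: Heavier box gripped, still (0.05 m/s), touching nothing else, underside 110+ mm above the bench, within 50 mm of the blank's centre seen from above, tilt under 0.25 rad; lighter box released, upright, at rest on the tray floor (centre within 80/55 mm of the tray's), pressing 0.5-2.2 N (((height (world z) of box_a above 0.11 m and horizontal distance between box_a and blank below 0.05 m and angle between box_a's own z axis and vertical below 0.25 rad and contact force between box_a and the fingers above 1 N and linear speed of box_a below 0.05 m/s and contact force between box_a and rack below 0.05 N and contact force between box_a and blank below 0.05 N and contact force between box_a and box_b below 0.05 N and x of box_b in the frame of tray between -0.08 and 0.08 m and y of box_b in the frame of tray between -0.055 and 0.055 m and z of box_b in the frame of tray below 0.008 m and angle between box_b's own z axis and vertical below 0.12 rad and linear speed of box_b below 0.03 m/s and contact force between box_b and the arm below 0.05 N and contact force between box_b and the fingers below 0.05 N and contact force between box_b and tray between 0.5 and 2.2 N) or (height (world z) of box_b above 0.11 m and horizontal distance between box_b and blank below 0.05 m and angle between box_b's own z axis and vertical below 0.25 rad and contact force between box_b and the fingers above 1 N and linear speed of box_b below 0.05 m/s and contact force between box_b and rack below 0.05 N and contact force between box_b and blank below 0.05 N and contact force between box_b and box_a below 0.05 N and x of box_a in the frame of tray between -0.08 and 0.08 m and y of box_a in the frame of tray between -0.055 and 0.055 m and z of box_a in the frame of tray below 0.008 m and angle between box_a's own z axis and vertical below 0.12 rad and linear speed of box_a below 0.03 m/s and contact force between box_a and the arm below 0.05 N and contact force between box_a and the fingers below 0.05 N and contact force between box_a and tray between 0.5 and 2.2 N))); the arm keeps its last pose, push and grip.
It fails at once if the blank is moved by more than 30 mm (distance of blank from where it was at the start of the episode above 0.03 m).
It fails at once if the holder is moved by more than 30 mm (distance of holder from where it was at the start of the episode above 0.03 m).
It fails at once if the oil is moved by more than 30 mm (distance of oil from where it was at the start of the episode above 0.03 m).
It fails at once if the collet is moved by more than 30 mm (distance of collet from where it was at the start of the episode above 0.03 m).
It also fails if it takes over 61 s, if anything falls off the work surface, if the arm or the gripper's body presses on something with over 40 N, if the wrist force passes 120 N, or if a joint passes its speed limit or range.

## Working session

There is one attempt and no reset: what is moved stays moved. The work goes in short steps, Python scripts to look and compute and a tool call to move; the robot and the scene stay as the last step left them, time stands still between calls to the robot, and variables do not carry over. Pictures are saved under pics/ and viewed, at most 10 in all, crops included, and the job is handed in when it is done.

Besides the shell and the picture viewer there is one more tool, called after "Request:" as name(argument=value, ...) on one line, values as JSON. carry_out: Moves the arm, as the interface text tells. Its arguments: {"type":"object","properties":{"claw":{"type":"array","items":{"type":"number"}},"delta_pos":{"type":"array","items":{"type":"array","items":{"type":"number"}}},"angular":{"type":"array","items":{"type":"array","items":{"type":"number"}}},"force":{"type":"number"}},"required":["claw","delta_pos","angular"]}

```bash
mkdir -p pics; cat > h.py <<'E'
import numpy as np,cv2
from cell import arm
def ray(p,c):
    u=np.array([c[0]*640,c[1]*480,1.]); d=p['T'][:3,:3]@np.linalg.solve(p['mtx'],u); return p['T'][:3,3],d/np.linalg.norm(d)
def atz(p,c,z):
    o,d=ray(p,c); return o+d*(z-o[2])/d[2]
def tri(rs):
    A=0;b=0
    for o,d in rs:
        M=np.eye(3)-np.outer(d,d);A=A+M;b=b+M@o
    return np.linalg.solve(A,b)
E
python3 - <<'E'
from h import *
np.set_printoptions(precision=3,suppress=True)
s=arm.observe();print(s)
for n in['scene','side','wrist']:
    p=arm.get_image(n);cv2.imwrite(f'pics/{n}0.png',p['frame'][:,:,::-1])
    print(n,p['T'][:3,3])
    for l in['rack','box_a','tray','blank','holder','oil','collet']:
        for r in arm.place_of(l,p)[:3]:
            print(l,round(r['conf'],2),np.array(r['centre'])*[640,480],'z0',atz(p,r['centre'],0.0))
E
```

```text
{'clock': 0.0, 'joints': array([-0.103,  0.435,  0.025,  1.574, -0.012,  1.134, -0.075]), 'dq': array([ 0.001,  0.003, -0.002, -0.   ,  0.001,  0.   , -0.001]), 'joint_efforts': array([  0.   , -66.785,   0.985, -31.446,  -0.061,   0.043,   0.   ]), 'position': array([ 0.625, -0.   ,  0.226]), 'ee_rot': array([-2.221, -2.221,  0.002]), 'force': array([-0.649, -0.625,  0.083]), 'ft_torque': array([ 0.061,  0.004, -0.094]), 'gripper_force': 0.0, 'width': 0.9988762452845134}
scene [-0.039 -0.471  0.476]
rack 0.7 [229.312 239.52 ] z0 [0.518 0.242 0.   ]
box_a 0.91 [209.408 237.504] z0 [0.497 0.278 0.   ]
box_a 0.73 [251.072 243.504] z0 [0.534 0.198 0.   ]
tray 0.91 [404.224 340.608] z0 [ 0.481 -0.184 -0.   ]
blank 0.63 [315.328 278.592] z0 [0.521 0.021 0.   ]
holder 0.98 [419.584 249.024] z0 [ 0.729 -0.06   0.   ]
oil 0.76 [494.912 277.488] z0 [ 0.727 -0.211  0.   ]
collet 0.56 [386.624 250.32 ] z0 [ 0.684 -0.015  0.   ]
collet 0.31 [417.472 247.008] z0 [ 0.733 -0.053  0.   ]
side [0.292 0.833 0.473]
rack 0.84 [316.992 305.904] z0 [0.514 0.237 0.   ]
box_a 0.98 [317.888 282.48 ] z0 [0.537 0.169 0.   ]
box_a 0.7 [312.832 320.784] z0 [0.506 0.278 0.   ]
tray 0.73 [389.312 215.904] z0 [ 0.474 -0.162  0.   ]
blank 0.94 [349.504 247.776] z0 [0.52  0.022 0.   ]
holder 0.7 [273.088 217.104] z0 [ 0.737 -0.061  0.   ]
holder 0.54 [315.52  281.184] z0 [ 0.543  0.166 -0.   ]
oil 0.94 [296.384 196.08 ] z0 [ 0.734 -0.2    0.   ]
collet 0.45 [283.904 231.024] z0 [ 0.683 -0.002  0.   ]
wrist [0.623 0.067 0.386]
rack 0.17 [203.52  354.624] z0 [ 0.481 -0.181  0.   ]
box_a 0.72 [218.88   21.888] z0 [0.527 0.193 0.   ]
tray 0.74 [206.72 354.48] z0 [ 0.485 -0.181  0.   ]
blank 0.9 [223.104 193.584] z0 [ 0.519  0.023 -0.   ]
holder 0.97 [405.888 254.88 ] z0 [ 0.728 -0.049  0.   ]
holder 0.54 [217.408  20.304] z0 [0.525 0.194 0.   ]
oil 0.36 [397.824 370.416] z0 [ 0.728 -0.204  0.   ]
collet 0.5 [374.016 213.696] z0 [ 0.689 -0.     0.   ]
```

View pics/scene0.png

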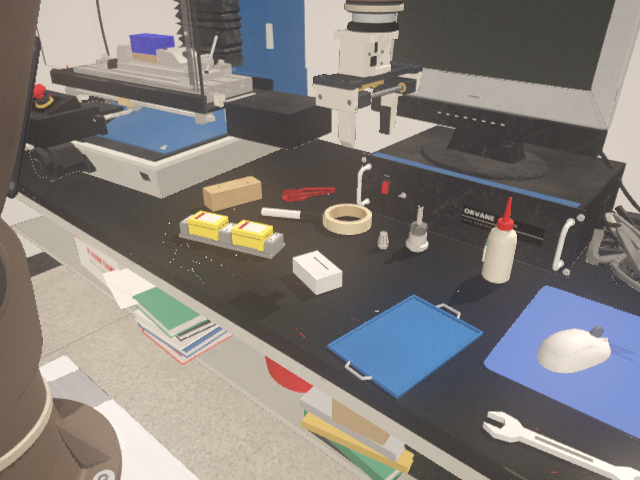

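View pics/side0.png

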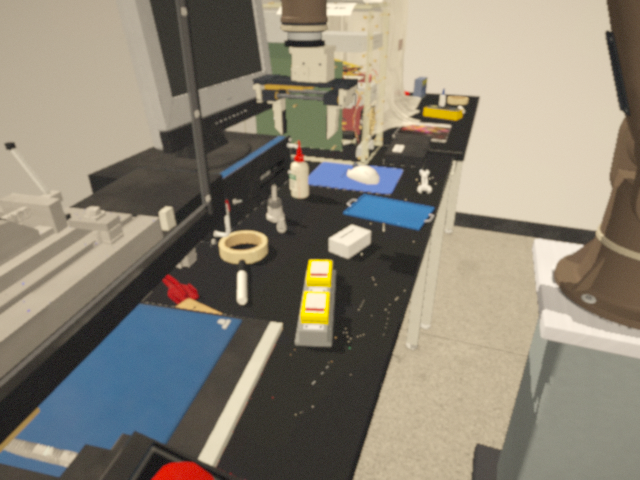

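Scene: rack with the two yellow boxes at (207,225) and (252,234), blank at (317,272), tray at (405,342). The side view agrees. Next I'll take the wrist camera over the rack.

Request:
carry_out(claw=[9,9,9,9,9,9,9], delta_pos=[[2.5,-2,0],[2.5,-2,0],[2.5,-2,0],[2.5,-2,0],[2.5,-2,0],[2.5,-1,0],[0,0,0]], angular=[[0,0,0],[0,0,0],[0,0,0],[0,0,0],[0,0,0],[0,0,0],[0,0,0]], force=20)

```text
clock: 1.9
position: [0.5132, 0.1543, 0.227]
ee_rot: [-2.214, -2.227, -0.002]
force: [0.9, -0.6, 0.1]
width: 0.981
gripper_force: 0.0
```

```bash
cat > look.py <<'E'
from h import *
import sys
np.set_printoptions(precision=4,suppress=True)
s=arm.observe();print(s['clock'],s['position'],s['ee_rot'],s['force'],s['width'])
p=arm.get_image('wrist');cv2.imwrite(f'pics/{sys.argv[1]}.png',p['frame'][:,:,::-1])
print(p['T'][:3,3])
for l,h in[('rack',.03),('box_a',.042),('tray',.006),('blank',.03)]:
    for r in arm.place_of(l,p)[:2]: print('place',l,round(r['conf'],2),np.array(r['centre'])*[640,480],atz(p,r['centre'],0),atz(p,r['centre'],.008))
    for r in arm.trace(l,p)[:2]:
        m=r['region'].astype(np.uint8); c,_=cv2.findContours(m,0,2);c=max(c,key=cv2.contourArea)[:,0]
        w=np.array([atz(p,(x/640,y/480),h)[:2] for x,y in c+.5],np.float32)
        print('trace',l,round(r['conf'],2),c.min(0),c.max(0),cv2.minAreaRect(w*1000))
E
python3 look.py w1
```

```text
1.9 [0.5132 0.1543 0.227 ] [-2.2137 -2.2268 -0.002 ] [ 0.8604 -0.5553  0.0678] 0.9807640478110756
[0.5111 0.2215 0.3864]
place rack 0.66 [315.776 141.6  ] [0.5106 0.2333 0.    ] [0.5106 0.2331 0.008 ]
trace rack 0.82 [264  18] [367 240] ((513.9315185546875, 235.95651245117188), (54.64064025878906, 209.4055633544922), 16.741859436035156)
place box_a 0.69 [301.312  89.616] [0.4953 0.2853 0.    ] [0.4956 0.284  0.008 ]
place box_a 0.61 [328.    184.608] [0.5245 0.1874 0.    ] [0.5242 0.1881 0.008 ]
trace box_a 0.74 [304 150] [360 222] ((528.1058349609375, 188.59715270996094), (42.774288177490234, 66.62606811523438), 16.189233779907227)
trace box_a 0.63 [272  38] [334 127] ((500.1217041015625, 282.7582092285156), (42.418601989746094, 68.9300308227539), 15.84373950958252)
place blank 0.57 [321.792 317.52 ] [0.5192 0.0255 0.    ] [0.519  0.0295 0.008 ]
```

View pics/w1.png

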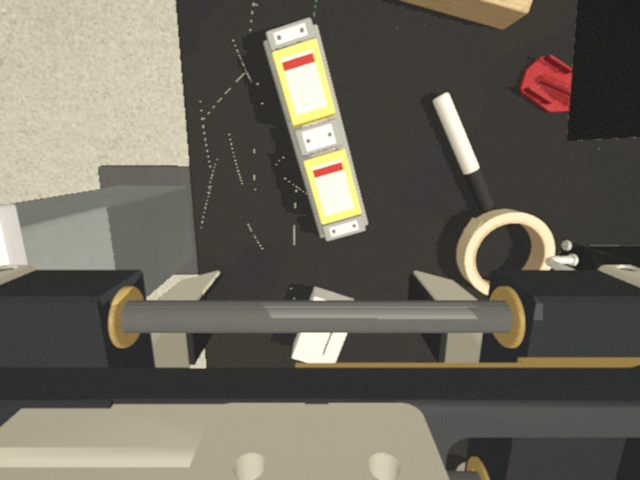

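Wrist view: rack spans (264–367, 18–240), boxes at (303,85) and (332,186). It is yawed about 16.5°, and the 100 mm pitch checks out. Next: cross-view heights, then the tray and blank.

```bash
python3 - <<'E'
from h import *
np.set_printoptions(precision=4,suppress=True)
P={n:arm.get_image(n) for n in['scene','side','wrist']}
R={}
for n,p in P.items():
    b=arm.place_of('box_a',p); R[n]={}
    for r in b:
        if r['conf']<.3: continue
        y=atz(p,r['centre'],.008); k='near' if y[1]<.235 else 'far'; R[n].setdefault(k,ray(p,r['centre'])); print(n,k,round(r['conf'],2),y)
    for l in['rack','tray','blank']:
        r=arm.place_of(l,p)
        if r and r[0]['conf']>.4: R[n][l]=ray(p,r[0]['centre'])
for k in['near','far','rack','tray','blank']:
    rs=[R[n][k] for n in R if k in R[n]]
    if len(rs)>1: print(k,len(rs),tri(rs))
for n in['scene','side']:
    p=P[n]
    for l,h in[('tray',.005)]:
        for r in arm.trace(l,p)[:1]:
            m=cv2.morphologyEx(r['region'].astype(np.uint8),cv2.MORPH_OPEN,np.ones((9,9))); c=max(cv2.findContours(m,0,2)[0],key=cv2.contourArea)[:,0]
            w=np.array([atz(p,(x/640,y/480),h)[:2] for x,y in c+.5],np.float32)
            print(n,l,r['conf'],cv2.minAreaRect(w*1000))
E
```

```text
scene far 0.96 [0.4857 0.2715 0.008 ]
scene near 0.57 [0.5368 0.1916 0.008 ]
side near 0.83 [0.5328 0.1825 0.008 ]
side far 0.78 [0.5014 0.2811 0.008 ]
wrist near 0.9 [0.5276 0.1907 0.008 ]
wrist far 0.83 [0.497  0.2856 0.008 ]
near 3 [0.5301 0.1887 0.0118]
far 3 [0.4973 0.2838 0.0048]
rack 3 [ 0.513   0.2387 -0.0008]
tray 2 [ 0.4824 -0.1823 -0.0016]
blank 2 [ 0.5211  0.021  -0.0005]
scene tray 0.64 ((478.598388671875, -188.15757751464844), (133.43479919433594, 203.02023315429688), 82.28199005126953)
side tray 0.64 ((485.0799560546875, -183.33193969726562), (148.80966186523438, 208.8109893798828), 83.2367935180664)
```

Request:
carry_out(claw=[9,9,9,9,9,9], delta_pos=[[0,0,0],[0,0,0],[1.5,1.2,2],[1.4,1.2,2],[0,0,2],[0,0,0]], angular=[[0,0,-0.14],[0,0,-0.14],[0,0,0],[0,0,0],[0,0,0],[0,0,0]])

```text
clock: 3.8
position: [0.5285, 0.1842, 0.1642]
ee_rot: [-1.887, -2.509, 0.007]
force: [0.2, -0.4, -1.6]
width: 0.978
gripper_force: 0.0
```

```bash
python3 look.py w2
```

```text
3.8 [0.5285 0.1842 0.1642] [-1.8873 -2.5085  0.0065] [ 0.1503 -0.4021 -1.5878] 0.9777354897486825
[0.509  0.2494 0.3234]
place rack 0.87 [315.904 167.52 ] [0.5112 0.2355 0.    ] [0.5112 0.2358 0.008 ]
trace rack 0.93 [285  28] [351 286] ((514.046142578125, 236.2108154296875), (52.976280212402344, 209.71112060546875), 16.193227767944336)
place box_a 0.95 [318.208 221.808] [0.5274 0.1872 0.    ] [0.527  0.1888 0.008 ]
place box_a 0.61 [315.392 105.888] [0.496  0.2865 0.    ] [0.4964 0.2856 0.008 ]
trace box_a 0.84 [294 187] [345 267] ((528.0696411132812, 190.0148162841797), (42.58900833129883, 69.08944702148438), 15.191054344177246)
trace box_a 0.66 [291  56] [347 148] ((500.00250244140625, 283.7963562011719), (42.119834899902344, 66.09810638427734), 15.87814998626709)
place blank 0.66 [267.52  365.712] [0.519  0.0212 0.    ] [0.5188 0.0269 0.008 ]
place blank 0.5 [317.824 221.712] [0.5271 0.1872 0.    ] [0.5266 0.1887 0.008 ]
trace blank 0.81 [242 333] [309 367] ((521.424072265625, 60.461181640625), (65.3469467163086, 36.752174377441406), 16.26428985595703)
```

View pics/w2.png

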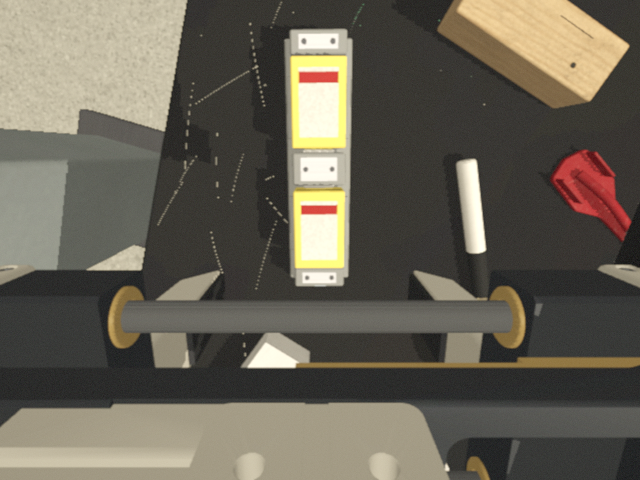

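Aligned: near box at (319,230), upright in the wrist view. Descending.

Request:
carry_out(claw=[9,9,9,9,9,9], delta_pos=[[0.5,0,3],[0,0,3],[0,0,3],[0,0,2.5],[0,0,1.5],[0,0,0]], angular=[[0,0,0],[0,0,0],[0,0,0],[0,0,0],[0,0,0],[0,0,0]])

```text
clock: 4.85
position: [0.5274, 0.1887, 0.035]
ee_rot: [-1.889, -2.508, 0.005]
force: [-0.3, 0.5, -0.1]
width: 0.983
gripper_force: 0.0
```

Request:
carry_out(claw=[9,9,3.5,3.5,3.5,3.5,3.5,3.5,3.5], delta_pos=[[0,0,1.7],[0,0,0],[0,0,0],[0,0,0],[0,0,0],[0,0,0],[0,0,0],[0,0,0],[0,0,0]], angular=[[0,0,0],[0,0,0],[0,0,0],[0,0,0],[0,0,0],[0,0,0],[0,0,0],[0,0,0],[0,0,0]], force=35)

```text
clock: 5.75
position: [0.5287, 0.1893, 0.0198]
ee_rot: [1.89, 2.51, 0.0]
force: [-0.7, -0.4, 1.7]
width: 0.456
gripper_force: 35.0
```

Request:
carry_out(claw=[3.5,3.5,3.5,3.5,3.5,3.5,3.5,3.5,3.5,3.5,3.5,3.5,3.5], delta_pos=[[0,0,-0.5],[0,0,-0.5],[0,0,-0.7],[0,0,-0.8],[0,0,-1.5],[0,0,-2],[0,0,-2.5],[0,0,-2.5],[0,0,-2],[0,0,-1],[0,0,0],[0,0,0],[0,0,0]], angular=[[0,0,0],[0,0,0],[0,0,0],[0,0,0],[0,0,0],[0,0,0],[0,0,0],[0,0,0],[0,0,0],[0,0,0],[0,0,0],[0,0,0],[0,0,0]])

```text
clock: 7.05
position: [0.528, 0.189, 0.1586]
ee_rot: [-1.889, -2.509, 0.003]
force: [0.4, 1.0, -1.2]
width: 0.454
gripper_force: 35.0
```

Request:
carry_out(claw=[3.5,3.5,3.5], delta_pos=[[0,0,0],[0,0,0],[0,0,0]], angular=[[0,0,0],[0,0,0],[0,0,0]])

```text
clock: 7.35
position: [0.5285, 0.1892, 0.1593]
ee_rot: [-1.89, -2.509, 0.001]
force: [0.2, -0.2, -1.8]
width: 0.454
gripper_force: 35.0
```

```bash
python3 look.py w3
```

```text
7.35 [0.5285 0.1892 0.1593] [-1.8896 -2.5093  0.001 ] [ 0.1602 -0.222  -1.7607] 0.45372142370997853
[0.5085 0.2542 0.3185]
place rack 0.62 [316.288 175.68 ] [0.5142 0.2341 0.    ] [0.5141 0.2346 0.008 ]
trace rack 0.96 [282  33] [350 224] ((505.13348388671875, 266.77142333984375), (53.447662353515625, 146.2240753173828), 16.257875442504883)
place box_a 0.95 [315.712 282.576] [0.5424 0.1341 0.    ] [0.5416 0.1371 0.008 ]
place box_a 0.81 [315.904 112.992] [0.499  0.2858 0.    ] [0.4992 0.285  0.008 ]
trace box_a 0.76 [287  61] [344 154] ((499.8580017089844, 284.0535888671875), (41.927101135253906, 66.19744110107422), 16.446178436279297)
place tray 0.72 [316.8   174.912] [0.5145 0.2349 0.    ] [0.5143 0.2354 0.008 ]
place blank 0.69 [265.28  373.008] [0.5192 0.021  0.    ] [0.5189 0.0268 0.008 ]
```

View pics/w3.png

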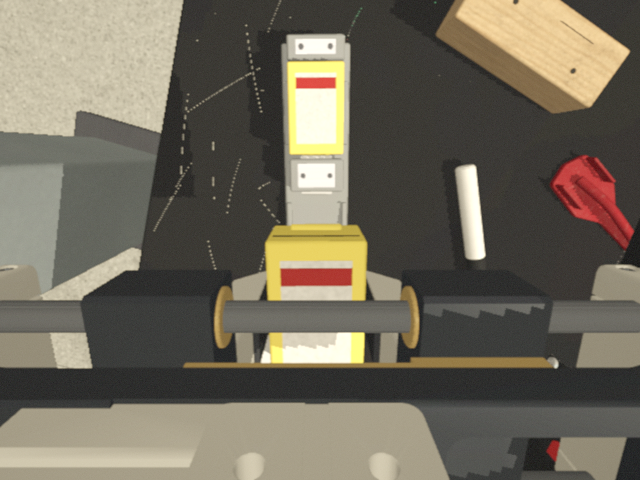

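Box is out of the rack, and the far box sits at (316,108). The force of about −1.5 N points to the light box. I'll carry it to the tray and re-read on the way.

Request:
carry_out(claw=[3.5,3.5,3.5,3.5,3.5,3.5,3.5,3.5,3.5,3.5,3.5,3.5,3.5,3.5,3.5,3.5,3.5,3.5,3.5], delta_pos=[[0,0,0],[0,0,0],[0,0,0],[-1.3,0,0],[-2.5,0,0],[-3,0,0],[-3,0,0],[-3,0,0],[-3,0,0],[-3,0,0],[-3,0,0],[-3,0,0],[-3,0,0],[-3,0,0],[-3,0.3,0],[-2,0,0],[-0.8,0,0],[0,0,0],[0,0,0]], angular=[[0,0,0.137],[0,0,0.137],[0,0,0.137],[0,0,0],[0,0,0],[0,0,0],[0,0,0],[0,0,0],[0,0,0],[0,0,0],[0,0,0],[0,0,0],[0,0,0],[0,0,0],[0,0,0],[0,0,0],[0,0,0],[0,0,0],[0,0,0]])

```text
clock: 9.7
position: [0.4838, -0.173, 0.1597]
ee_rot: [-2.36, -2.073, -0.001]
force: [0.2, 1.1, -0.8]
width: 0.458
gripper_force: 35.0
```

Request:
carry_out(claw=[3.5,3.5,3.5], delta_pos=[[0,0,0],[0,0,0],[0,0,0]], angular=[[0,0,0],[0,0,0],[0,0,0]])

```text
clock: 10.0
position: [0.484, -0.1732, 0.1597]
ee_rot: [-2.36, -2.073, -0.0]
force: [-0.0, 0.4, -1.5]
width: 0.454
gripper_force: 35.0
```

```bash
python3 look.py w4; python3 -c "
from h import *
for i in range(4):
    arm.get_image('wrist'); print(arm.observe()['force'])"
```

```text
10.0 [ 0.484  -0.1732  0.1597] [-2.3605 -2.073  -0.0002] [-0.0358  0.4404 -1.5082] 0.45421145181772454
[ 0.4909 -0.1063  0.319 ]
place box_a 0.72 [314.624 284.784] [ 0.473  -0.2321  0.    ] [ 0.4735 -0.229   0.008 ]
trace box_a 0.73 [266 224] [367 300] ((479.614501953125, -196.79220581054688), (67.47761535644531, 84.9600601196289), 82.4590835571289)
trace tray 0.72 [199 167] [432 280] ((482.20281982421875, -172.9342041015625), (107.0606918334961, 217.3311309814453), 82.25425720214844)
trace tray 0.59 [557 206] [639 267] ((747.484375, -217.00868225097656), (54.13552474975586, 87.4562759399414), 77.86744689941406)
trace blank 0.8 [290   0] [362  46] ((509.97735595703125, -11.374561309814453), (31.80971336364746, 50.84352493286133), 73.03228759765625)
[ 0.42068547 -0.16821824 -1.98017882]
[ 0.07451646  1.56070397 -2.05530049]
[ 1.11452747  0.2895458  -0.81030493]
[ 0.39173608 -0.10178229 -1.82293211]
```

View pics/w4.png

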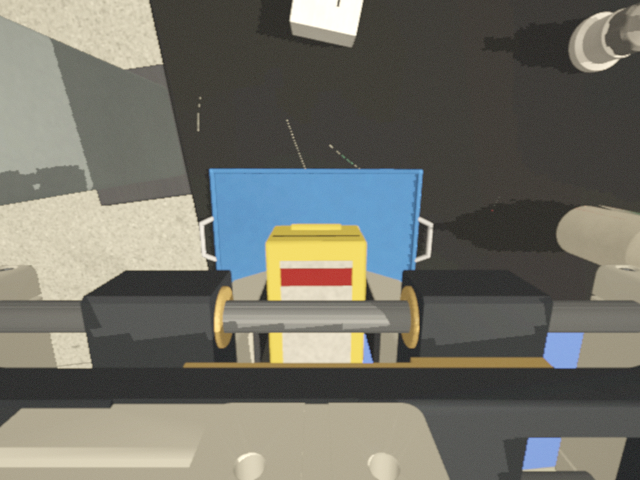

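Box is held over the tray. Tray x edges are at columns 212 and 420, the far rim at row 170, handles at row ~240. Mean force is about −1.6 N, so it is the light box. I'll project the tray marks to get its centre.

```bash
python3 -c "
from h import *
p=arm.get_image('wrist')
for u,v,z in[(211,170,.006),(422,170,.006),(207,240,.004),(427,240,.004),(316,240,.004)]: print(u,v,atz(p,(u/640,v/480),z))
print(arm.observe()['position'])"
```

```text
211 170 [ 0.39583891 -0.11012453  0.006     ]
422 170 [ 0.58248588 -0.1347226   0.006     ]
207 240 [ 0.37811975 -0.1733101   0.004     ]
427 240 [ 0.58419988 -0.20048878  0.004     ]
316 240 [ 0.48020771 -0.18677387  0.004     ]
[ 0.48382272 -0.17398121  0.15973979]
```

Request:
carry_out(claw=[3.5,3.5,3.5,3.5,3.5,3.5,3.5,3.5,3.5,3.5], delta_pos=[[-1.3,0,1.5],[0,0,2.5],[0,0,2.5],[0,0,2.5],[0,0,2],[0,0,1.2],[0,0,0.8],[0,0,0.7],[0,0,0.3],[0,0,0]], angular=[[0,0,0],[0,0,0],[0,0,0],[0,0,0],[0,0,0],[0,0,0],[0,0,0],[0,0,0],[0,0,0],[0,0,0]])

```text
clock: 11.7
position: [0.4823, -0.1869, 0.0198]
ee_rot: [2.362, 2.071, 0.0]
force: [-0.3, 0.3, -0.6]
width: 0.453
gripper_force: 35.0
```

Request:
carry_out(claw=[3.5,3.5], delta_pos=[[0,0,0],[0,0,0]], angular=[[0,0,0],[0,0,0]])

```text
clock: 11.9
position: [0.4826, -0.187, 0.0203]
ee_rot: [2.361, 2.071, 0.001]
force: [-1.3, 0.1, -1.0]
width: 0.453
gripper_force: 35.0
```

Request:
carry_out(claw=[3.5,3.5,3.5,3.5], delta_pos=[[0,0,0.3],[0,0,0.2],[0,0,0],[0,0,0]], angular=[[0,0,0],[0,0,0],[0,0,0],[0,0,0]])

```text
clock: 12.3
position: [0.4822, -0.1869, 0.0148]
ee_rot: [2.362, 2.071, 0.0]
force: [-0.1, -0.5, 1.7]
width: 0.456
gripper_force: 35.0
```

Request:
carry_out(claw=[5,6.5,8,9,9,9,9,9,9,9,9], delta_pos=[[0,0,0],[0,0,0],[0,0,0],[0,0,0],[0,0,-1],[0,0,-2],[0,0,-3],[0,0,-3],[0,0,-3],[0,0,-2.5],[0,0,0]], angular=[[0,0,0],[0,0,0],[0,0,0],[0,0,0],[0,0,0],[0,0,0],[0,0,0],[0,0,0],[0,0,0],[0,0,0],[0,0,0]])

```text
clock: 13.4
position: [0.4841, -0.1875, 0.1638]
ee_rot: [2.358, 2.067, 0.006]
force: [0.4, -0.5, -0.7]
width: 0.979
gripper_force: 0.0
```

```bash
python3 look.py w5; python3 -c "
from h import *
for n in ['scene','wrist']:
  p=arm.get_image(n); print(arm.observe()['force'])
cv2.imwrite('pics/s5.png',arm.get_image('scene')['frame'][180:420,180:560,::-1])"
```

```text
13.4 [ 0.4841 -0.1875  0.1638] [2.3584 2.0674 0.0058] [ 0.4218 -0.5308 -0.7069] 0.9787592987637415
[ 0.4901 -0.1204  0.323 ]
place box_a 0.76 [311.616 224.304] [ 0.4792 -0.1867  0.    ] [ 0.4794 -0.1851  0.008 ]
trace box_a 0.89 [288 190] [337 270] ((480.9747009277344, -184.6453399658203), (69.09378051757812, 40.84064865112305), 83.3680419921875)
trace box_a 0.72 [287   0] [354  27] ((508.013427734375, -25.712615966796875), (17.200124740600586, 48.04447555541992), 82.6331787109375)
trace tray 0.92 [197 151] [428 288] ((480.67193603515625, -185.23175048828125), (130.61553955078125, 216.8949432373047), 82.14644622802734)
trace blank 0.72 [286   0] [354  29] ((508.3113098144531, -22.291213989257812), (19.288454055786133, 50.76275634765625), 82.63318634033203)
[ 0.20228381 -0.65839986  0.45304925]
[-0.3863507   0.48463365  0.47646479]
```

View pics/s5.png

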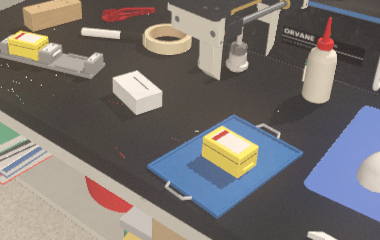

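Light box is standing in the middle of the tray (crop 230,152), and the remaining box is in the rack. Going to the far box.

Request:
carry_out(claw=[9,9,9,9,9,9,9,9,9,9,9,9,9,9,9,9,9,9,9,9], delta_pos=[[0,0,0],[0,0,0],[0,0,0],[1.5,0.5,0],[3,1,0],[3,1,0],[3,1,0],[3,1,0],[3,1,0],[3,1,0],[3,1,0],[3,1,0],[3,1,0],[3,1,0],[3,1,0],[3,1,0],[3,1,0],[3,1,0],[1.4,0.2,0],[0,0,0]], angular=[[0,0,-0.137],[0,0,-0.137],[0,0,-0.137],[0,0,0],[0,0,0],[0,0,0],[0,0,0],[0,0,0],[0,0,0],[0,0,0],[0,0,0],[0,0,0],[0,0,0],[0,0,0],[0,0,0],[0,0,0],[0,0,0],[0,0,0],[0,0,0],[0,0,0]])

```text
clock: 16.0
position: [0.4985, 0.2874, 0.1594]
ee_rot: [-1.885, -2.512, -0.0]
force: [0.5, -0.4, 0.6]
width: 0.977
gripper_force: 0.0
```

```bash
python3 look.py w6
```

```text
16.0 [0.4985 0.2874 0.1594] [-1.885  -2.512  -0.0002] [ 0.5128 -0.3829  0.5526] 0.9774667206874419
[0.4782 0.3521 0.3187]
place rack 0.57 [315.712 281.088] [0.5121 0.2339 0.    ] [0.5112 0.2369 0.008 ]
trace rack 0.8 [286 171] [349 300] ((500.3649597167969, 282.8341979980469), (53.475372314453125, 114.85021209716797), 16.240224838256836)
place box_a 0.75 [315.52 233.52] [0.4985 0.2801 0.    ] [0.4979 0.2819 0.008 ]
trace box_a 0.8 [292 197] [344 277] ((499.1612854003906, 285.917236328125), (42.888858795166016, 68.34813690185547), 16.47799301147461)
trace box_a 0.39 [287 171] [349 299] ((499.1993713378906, 286.13909912109375), (49.745277404785156, 109.25299835205078), 16.40699005126953)
trace blank 0.24 [292 195] [344 278] ((500.38665771484375, 283.3959655761719), (44.50542068481445, 73.9525146484375), 16.86444664001465)
```

View pics/w6.png

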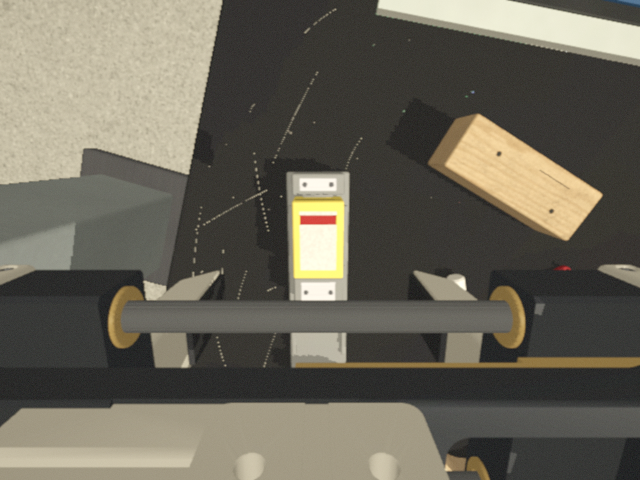

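Box at (318,238), centred between the fingers. The pen and the wood block are clear of them.

Request:
carry_out(claw=[9,9,9,9,9,9,9,9,3.5,3.5,3.5,3.5,3.5,3.5,3.5], delta_pos=[[-0.3,0,2],[0,0,3],[0,0,3],[0,0,2.5],[0,0,2],[0,0,1],[0,0,0.5],[0,0,0],[0,0,0],[0,0,0],[0,0,0],[0,0,0],[0,0,0],[0,0,0],[0,0,0]], angular=[[0,0,0],[0,0,0],[0,0,0],[0,0,0],[0,0,0],[0,0,0],[0,0,0],[0,0,0],[0,0,0],[0,0,0],[0,0,0],[0,0,0],[0,0,0],[0,0,0],[0,0,0]], force=40)

```text
clock: 17.95
position: [0.5004, 0.2825, 0.0198]
ee_rot: [1.89, 2.509, 0.001]
force: [0.5, 1.3, 0.1]
width: 0.455
gripper_force: 40.0
```

Request:
carry_out(claw=[3.5,3.5,3.5,3.5,3.5,3.5,3.5,3.5,3.5,3.5,3.5,3.5,3.5], delta_pos=[[0,0,-0.5],[0,0,-0.5],[0,0,-0.7],[0,0,-0.8],[0,0,-1.5],[0,0,-2],[0,0,-2.5],[0,0,-2.5],[0,0,-3],[0,0,-2],[0,0,0],[0,0,0],[0,0,0]], angular=[[0,0,0],[0,0,0],[0,0,0],[0,0,0],[0,0,0],[0,0,0],[0,0,0],[0,0,0],[0,0,0],[0,0,0],[0,0,0],[0,0,0],[0,0,0]])

```text
clock: 19.25
position: [0.4993, 0.2818, 0.1784]
ee_rot: [-1.889, -2.509, 0.004]
force: [-0.9, -0.2, -5.5]
width: 0.452
gripper_force: 40.0
```

Request:
carry_out(claw=[3.5,3.5,3.5], delta_pos=[[0,0,0],[0,0,0],[0,0,0]], angular=[[0,0,0],[0,0,0],[0,0,0]])

```text
clock: 19.55
position: [0.5, 0.2823, 0.1791]
ee_rot: [-1.89, -2.509, 0.002]
force: [-0.2, -0.8, -4.9]
width: 0.454
gripper_force: 40.0
```

```bash
python3 -c "
from h import *
F=[]
for i in range(5):
    p=arm.get_image(['wrist','scene','side'][i%3]); F.append(arm.observe()['force'])
    if i<3: print([ (round(r['conf'],2),atz(p,r['centre'],0)) for r in arm.place_of('blank',p)[:1]])
print(np.mean(F,0),F[-1],arm.observe()['position'])"
```

```text
[]
[(0.6, array([ 5.19956092e-01,  2.21417094e-02, -5.55111512e-17]))]
[(0.72, array([0.52122576, 0.0201617 , 0.        ]))]
[-0.35909544 -0.01638691 -4.61195995] [-1.38570202  0.23320188 -4.41240904] [0.50019129 0.28238858 0.17974219]
```

Second box pulls about 4.6 N down, so it is the heavy one. Carrying it over the blank at (0.5205, 0.021).

Request:
carry_out(claw=[3.5,3.5,3.5,3.5,3.5,3.5,3.5,3.5,3.5,3.5,3.5,3.5,3.5,3.5,3.5,3.5], delta_pos=[[-1,-0.2,0],[-2,-0.4,0],[-2.5,-0.5,0],[-2.5,-0.5,0],[-2.5,-0.5,0],[-2.5,-0.5,0],[-2.5,-0.5,0],[-2.5,-0.5,0],[-2.5,-0.5,0],[-2.5,-0.5,0],[-1.7,-0.5,0],[-1,-0.2,0],[0,0,0],[0,0,0],[0,0,0],[0,0,0]], angular=[[0,0,0],[0,0,0],[0,0,0],[0,0,0],[0,0,0],[0,0,0],[0,0,0],[0,0,0],[0,0,0],[0,0,0],[0,0,0],[0,0,0],[0,0,0],[0,0,0],[0,0,0],[0,0,0]])

```text
clock: 21.55
position: [0.5202, 0.0219, 0.1797]
ee_rot: [-1.887, -2.511, -0.0]
force: [-0.5, -0.7, -4.0]
width: 0.452
gripper_force: 40.0
```

```bash
python3 -c "
from h import *
p=arm.get_image('scene');s=arm.observe();print(s['clock'],s['position'],s['ee_rot'],s['force'],s['dq'])
cv2.imwrite('pics/s7.png',p['frame'][:,:,::-1])"
```

```text
21.6 [0.52021875 0.02171558 0.17969742] [-1.88782300e+00 -2.51090661e+00 -2.70833418e-04] [ 0.2052289  -0.49301129 -4.22343446] [ 0.00223947  0.00106968  0.00405257  0.0010244   0.00052653  0.00021559
 -0.00016783]
```

View pics/s7.png

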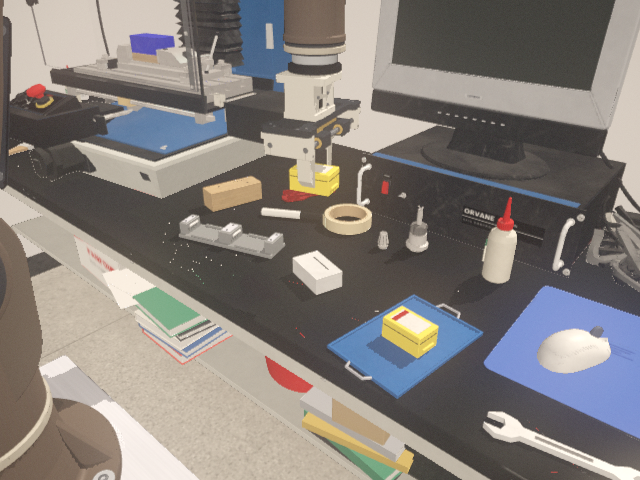

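The heavy box is held level at (315,178), above the blank at (317,272). The light box stands in the tray at (410,332), and the rack is empty. Handing in.

```bash
python3 -c "
from cell import arm
print(arm.sign_off())"
```

```text
the job is handed in; nothing more can be done
None
```

The job is handed in at about 22 s: the lighter box (about 1.5 N) stands released in the middle of the blue tray, and the heavier one (about 4.5 N) is held level and still, about 17 cm above the bench over the blank; the sign-off gave no verdict.

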